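# Stop the bench scale rocking with a wooden wedge

### The arm

A 6-joint arm with a two-finger parallel gripper is mounted at the origin on the work surface. World frame = base frame: x ahead of the robot, y to its left, z up, the work surface at z = 0. Lengths are in m, angles in rad, forces in N, time in s.
With the tool pointing down it reaches from about 0.4 to 0.925 m from the base axis. Payload 3.4 kg.
Tool frame: the origin (TCP) lies between the finger pads; the fingertips stand 19 mm ahead of it and the grasp point (between the pads) is the TCP (arm.nose_length is the distance from the TCP to the fingertips, in m); z points along the fingers, y is the line along which they close (so a half turn about z gives the same grasp; the last joint's range is limited). The gripper opens to 85 mm and grips with 20 to 120 N. Pads are 22 mm wide; open, the fingers measure 114 mm over their backs; the gripper's body (76 mm by 85 mm) begins 54 mm behind the grasp point. The pads swing forward as they close: fully open they stand 13 mm farther back than shut.
Start: joints at [-1.192, 0.307, 1.506, -0, 1.328, -0.073], TCP at [0.252, -0.517, 0.25] pointing down, gripper open.
Joint ranges: [-3.12, 3.12], [-1.05, 2.28], [0.14, 2.33], [-1.42, 4.57], [0.1, 2.73], [-2.68, 2.68]. Speed limits (rad/s): [2.57, 2.57, 3.14, 3.14, 3.14, 3.14].

### API

Orientations are given as a 3x3 rotation matrix whose columns are the frame's x, y, z axes.
In Python, from cell import status, eyes, arm, spot_in, trace, mark_of gives the robot as it stands.
- The arm moves only by the shell command python3 -m jog 'ROWS' [FORCE]. ROWS is JSON, a list of rows, each a list of 5 numbers: the shift along the tool's x, y, z in cm, then the turn about the tool's z in rad, then the gripper command: -1 is fully open, 1 is shut, values between are in proportion. A call has exactly 8 rows; each row shifts and turns the commanded pose from where the row before left it, along the tool's axes as they then stand; what a row does not reach is not made up. A row lasts 1/8 s, in which the tool goes at most 62.5 mm and 10.7 degrees, less where a joint would pass 70% of its speed; a pose out of reach is approached as far as the arm can. A call with a gripper value outside its range is refused whole. The fingers move at their own pace and stop on an object; FORCE is the grip in N (left out, the last holds). Time passes only in rows, so rows that do not move let the fingers close, or fill a call up. It gives the time, the measured TCP pose, the force, the opening and the grip force at its end, in the units of the state.
- status.observe(): the state, without advancing time (a new reading comes with each control period).
- eyes.camera(name): name is "scene" or "top" or "wrist"; returns the picture (384x512x3 uint8, red, green, blue); there is no depth.
- eyes.camera_info(name): a dict with "mtx" (3x3 intrinsics, pixels), "eye" and "rotation" of the camera in the world; the wrist camera has in their place "hand_eye" (4x4, takes a point from camera to tool coordinates, whose origin is the TCP and whose axes are the flange's). Camera axes: x right, y down, z forward; pixel columns grow to the right and rows downward; lengths in m; the calibration is good to about 2 mm. A picture is of the moment at which its call begins: read the wrist's pose just before it. camera_info takes no time and is no camera call.
- arm.hand_in(): hands the job in; it is judged then, once.
Trained networks look in the newest picture that a camera, given by its name, has taken for a name from the list of things; names that differ only in an ending like _2 or _b are one class to them, and where a whole thing is asked for, a point or a joint stands for the part that bears it (a point fixed in the world has none). Each returns a list of dicts, best first, with "score" (0 to 1); they miss things now and then, are a little off and sometimes report something else, mostly with a low value. They report only what shows in the picture. A call takes as long as a camera call. They do not tell look-alikes from the thing itself.
- spot_in(camera, query): "extent" ([left, top, right, bottom] as shares, 0 to 1, of the picture: columns of its width, rows of its height, round what is visible of it).
- trace(camera, query): "pixels" (384x512 bool, what is visible of it) and "extent" ([left, top, right, bottom] as shares, 0 to 1, of the picture: columns of its width, rows of its height, round what is visible of it).
- mark_of(camera, query): "point" ([column, row] as shares, 0 to 1, of the picture: columns of its width, rows of its height: a listed point, or the origin of a listed thing).
The state is a dict: "clock": time; "joint_pos": joint angles; "qd": joint speeds; "effort": joint torques, N m; "tcp_pos": TCP position; "orientation": TCP orientation; "wrist_force": force on the tool from outside, world axes, zero at the start; "ft_torque": the same for the moment, N m; "finger_gap": finger opening in m; "grasp_force": force on a finger pad.
Only numpy, scipy, OpenCV 4.12 (cv2) and the standard library are available. Lean on these libraries where they do the work, as an engineer would, in place of code of your own. Each camera call takes 0.05 s, during which the arm holds its last target. There are 200 camera calls.

### The job

The bench scale rocks because its front right foot is too short and hangs clear of the table. Push the wooden wedge along the table, thin end first and without pinching it or picking it up, under that foot until it is snug and carries the foot, but do not jack the scale out of level or shove it along the table. Then take your fingers off the wedge, press down gently on the scale's housing corner over that foot to check that it no longer rocks, and come away, leaving the other things alone.

Things in the scene. Friction and masses are not known exactly. Their poses are not given: they have to be found in the camera images.
- scale: Bench scale, 2.5-3.6 kg, loose: grey housing 270 mm deep (x), 240 wide (y), underside 20 mm and flat top 62 mm above the table; stainless pan, top at 78 mm, over the rear 190 mm; black display panel in front; spirit level on the front left corner. Origin: footprint centre at table height; x from display (front) to back, y to the left of one facing the display, z up: front right is -x, -y.
- short_foot (a point): Centre of the underside of the short foot, front right (the scale has round rubber feet 24 mm across, 113 mm fore and aft and 98 mm to the sides of its origin). Three feet, 20 mm tall, stand on the table, level; this one, 13 mm tall, hangs 7 mm clear, 22 mm inside the housing's front and right edges. About 3 N on its corner rocks it down.
- press_corner (a point): Point on the flat housing top straight above the short foot, 62 mm above the table, the place to press: 22 mm from the front and right edges; display panel 50 mm to its left, pan edge (16 mm higher) 55 mm behind it. Friction on the table 0.5 to 0.7.
- wedge: Plain wooden wedge, about 40 g, flat on the table to the right of the scale: 100 mm long (x), 40 wide (y); top falls from 18 mm at the thick end to 2 mm at the thin end. Origin: centre of the underside, x towards the thin end, z up. Where it meets the foot's near edge it is 7 mm thick, 31 mm from the thin end.
- wedge_thick_end (a point): Middle of the upright thick-end face (40 x 18 mm), 9 mm up: the face to push on. Two fingertips abreast, 20 mm apart, turn it square to themselves and can shift it sideways as they push; a narrow pusher lets it swing. Free, it slides at under 0.5 N; under the foot the push climbs steeply within a few mm, about 1.4 N per newton carried. 5 to 9 N makes it snug; it stays when let go.
- wedge_thin_end (a point): Middle of the thin edge of the wedge. At the start roughly 30 to 95 mm from the short foot's centre, the wedge pointing within 0.3 rad of the scale's +y.
- check_weight: Bystander: steel 500 g check weight, 43 mm across, 69 mm tall with a small knob, origin under its centre.
- screwdriver: Bystander: screwdriver 200 mm long with a black handle, lying on the table; origin under its middle, x along it.
- tube_bend: Bystander: bent offcut of 16 mm copper tube, about 125 x 90 mm, lying on the table; origin at table height in the middle of its bounding box.
Not all that is in view belongs to the job. Several things look just like the wedge: the one meant starts farthest to the robot's right.

How it is judged:
By the outcome, as a careful person would: the job done as asked, in the order asked, and still so for the second after the job is handed in, with the robot touching nothing.
It also fails if it takes over 45 s, if anything falls off the work surface, if the arm or the gripper's body presses on something with over 40 N, if the wrist force passes 120 N, or if a joint passes its speed limit or range.

## Working session

There is one attempt and no reset: what is moved stays moved. The work goes in short steps, Python scripts to look and compute and a shell command to move; the robot and the scene stay as the last step left them, time stands still between calls to the robot, and variables do not carry over. Pictures are saved under pics/ and viewed, at most 10 in all, crops included, and the job is handed in when it is done.

```bash
ls; mkdir -p pics
cat > h.py <<'E'
import numpy as np, cv2
from cell import status, eyes, arm, spot_in, trace, mark_of
def ray(cam,px,st=None):
    i=eyes.camera_info(cam); K=np.array(i["mtx"])
    d=np.linalg.inv(K)@np.array([px[0],px[1],1.])
    if cam=="wrist":
        H=np.array(i["hand_eye"]); R=np.array(st["orientation"])
        return R@H[:3,3]+np.array(st["tcp_pos"]), R@H[:3,:3]@d
    return np.array(i["eye"]), np.array(i["rotation"])@d
def onz(cam,px,z,st=None):
    o,d=ray(cam,px,st); return o+d*(z-o[2])/d[2]
def save(img,n,box=None,s=1):
    if box: img=img[box[1]:box[3],box[0]:box[2]]
    cv2.imwrite("pics/"+n,cv2.resize(img[:,:,::-1],None,fx=s,fy=s,interpolation=cv2.INTER_CUBIC))
E
python3 - <<'E'
from h import *
np.set_printoptions(precision=4,suppress=True)
s=status.observe(); print(s["tcp_pos"],np.array(s["orientation"]),s["finger_gap"],s["wrist_force"])
Z=dict(scale=.0,short_foot=.013,press_corner=.062,wedge=0,wedge_thick_end=.009,wedge_thin_end=.001)
ims=[]
for c in("top","scene"):
    im=eyes.camera(c); ims.append(im)
    for q,z in Z.items():
        for r in mark_of(c,q)[:4]:
            p=np.array(r["point"])*[512,384]; print(c,q,round(r["score"],2),p.round(1),onz(c,p,z)[:2])
save(np.vstack([ims[0],ims[1]]),"a.png",None,.78)
E
```

```text
pics
[ 0.2513 -0.5164  0.2494] [[ 0.8992  0.4375 -0.0008]
 [ 0.4375 -0.8992  0.002 ]
 [ 0.0001 -0.0021 -1.    ]] 0.08559187938722476 [-0.0918 -0.5154  0.1337]
top scale 0.57 [217.8 136.1] [0.623 0.1  ]
top press_corner 0.87 [249.6 177.1] [0.502  0.0134]
top press_corner 0.62 [371.5 130.7] [ 0.6165 -0.3058]
top wedge 0.92 [144.2 276.4] [0.2448 0.304 ]
top wedge 0.87 [264.  233.5] [ 0.3534 -0.0215]
top wedge 0.84 [129.6 151.5] [0.5854 0.3435]
top wedge 0.64 [291.8 183.2] [ 0.4886 -0.1004]
top wedge_thick_end 0.95 [279.8 229.1] [ 0.3648 -0.0642]
top wedge_thick_end 0.95 [142.2 258.6] [0.2934 0.3068]
top wedge_thick_end 0.78 [309.4 184.7] [ 0.4829 -0.1472]
top wedge_thick_end 0.68 [116.1 166.4] [0.5437 0.3774]
top wedge_thin_end 0.95 [146.3 299.5] [0.1836 0.2982]
top wedge_thin_end 0.89 [143.3 142.3] [0.6099 0.3054]
top wedge_thin_end 0.73 [241.8 230.8] [0.362  0.0384]
top wedge_thin_end 0.56 [274.3 173.1] [ 0.5172 -0.0532]
scene scale 0.71 [223.9 255.5] [0.6187 0.0979]
scene press_corner 0.6 [247.9 198.3] [0.4912 0.0201]
scene wedge 0.72 [386.7 244.8] [0.2502 0.3117]
scene wedge 0.57 [276.  177.8] [ 0.3641 -0.0271]
scene wedge 0.55 [227.7 182.1] [ 0.4898 -0.0945]
scene wedge_thick_end 0.94 [314.6 336. ] [0.5512 0.3858]
scene wedge_thick_end 0.75 [268.1 169.4] [ 0.3696 -0.0602]
scene wedge_thick_end 0.58 [374.  249.6] [0.2917 0.3049]
scene wedge_thick_end 0.57 [224.5 168.6] [ 0.4748 -0.1358]
scene wedge_thin_end 0.95 [400.2 236.3] [0.2039 0.314 ]
scene wedge_thin_end 0.94 [234.8 195.8] [ 0.4982 -0.0416]
scene wedge_thin_end 0.91 [269.9 321.2] [0.6153 0.3007]
scene wedge_thin_end 0.6 [288.5 191.3] [0.3626 0.0325]
```

View pics/a.png

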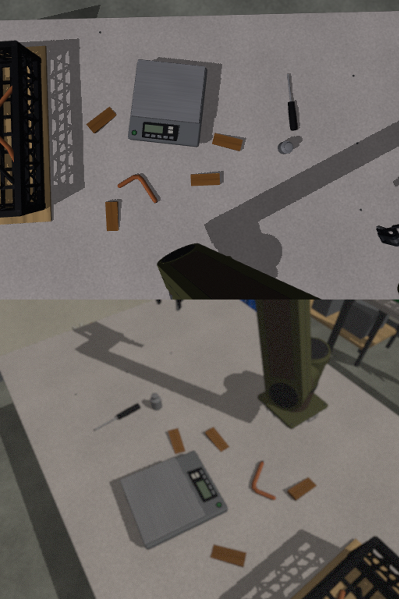

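The look-alikes in the top picture are at (144,276), (264,233), (130,151) and (292,183). The one at (292,183), world about (0.487,-0.10), has the smallest y, so it is farthest to the robot's right, and it points at the scale's front right corner. I'll confirm it in a crop and measure the masks.

Run:
```python
from h import *
np.set_printoptions(precision=4,suppress=True)
im=eyes.camera("top")
for q in("scale","wedge","check_weight","screwdriver"):
    for r in trace("top",q)[:4]:
        m=r["pixels"].astype(np.uint8)
        cs=max(cv2.findContours(m,0,2)[0],key=cv2.contourArea)
        b=cv2.boxPoints(cv2.minAreaRect(cs)); print(q,round(r["score"],2),m.sum(),b.round(1).tolist())
        if q=="scale": print([onz("top",p,.062)[:2] for p in b])
        if q=="wedge": print([onz("top",p,.005)[:2] for p in b])
        if q=="check_weight": print(onz("top",b.mean(0),.03))
save(im,"b.png",(150,60,400,250),3.2)
```

```text
scale 0.94 9415 [[163.3000030517578, 178.10000610351562], [174.8000030517578, 74.80000305175781], [266.0, 84.9000015258789], [254.5, 188.3000030517578]]
[array([0.5039, 0.2366]), array([0.7764, 0.205 ]), array([ 0.7439, -0.0343]), array([0.4728, 0.0013])]
wedge 0.97 618 [[134.0, 258.0], [151.0, 258.0], [151.0, 295.0], [134.0, 295.0]]
[array([0.295, 0.33 ]), array([0.2941, 0.2841]), array([0.196 , 0.2844]), array([0.1969, 0.33  ])]
wedge 0.85 559 [[244.0, 237.0], [244.0, 221.0], [281.0, 221.0], [281.0, 237.0]]
[array([0.3453, 0.0327]), array([0.3884, 0.0319]), array([ 0.3864, -0.0682]), array([ 0.3434, -0.0671])]
wedge 0.79 547 [[271.1000061035156, 184.5], [274.79998779296875, 169.6999969482422], [310.79998779296875, 178.6999969482422], [307.1000061035156, 193.5]]
[array([ 0.4858, -0.0437]), array([ 0.5261, -0.0547]), array([ 0.4994, -0.1521]), array([ 0.4593, -0.1409])]
wedge 0.58 579 [[110.69999694824219, 158.1999969482422], [140.60000610351562, 135.8000030517578], [150.39999389648438, 148.89999389648438], [120.5, 171.39999389648438]]
[array([0.567 , 0.3938]), array([0.6274, 0.3117]), array([0.5904, 0.2847]), array([0.5303, 0.3668])]
check_weight 0.72 270 [[356.0, 181.0], [375.0, 181.0], [375.0, 197.0], [356.0, 197.0]]
[ 0.4669 -0.2929  0.03  ]
screwdriver 0.69 487 [[365.0, 95.30000305175781], [375.29998779296875, 94.30000305175781], [381.79998779296875, 165.8000030517578], [371.5, 166.8000030517578]]
screwdriver 0.6 544 [[271.5, 184.10000610351562], [275.1000061035156, 169.8000030517578], [311.1000061035156, 178.8000030517578], [307.5, 193.10000610351562]]
```

View pics/b.png

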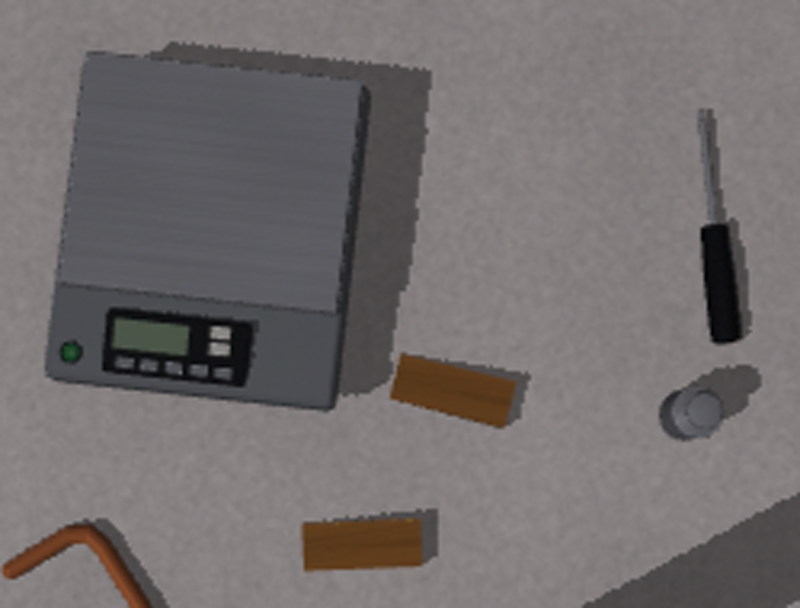

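The crop confirms it: the wedge is at crop (455,390), i.e. image (292,182), alone on the right, with its shaded thick end at crop (515,400) and its thin end facing the scale's front right corner. The foot is at about (0.497,0.019) and scale yaw is about -0.124. First I move over a spot behind the thick end.

```bash
python3 -m jog '[[4.4,-2.4,0,0,0.5],[4.4,-2.4,0,0,0.5],[4.4,-2.4,0,0,0.5],[4.4,-2.4,0,0,0.5],[4.4,-2.4,0,0,0.5],[4.4,-2.4,0,0,0.5],[4.4,-2.4,0,0,0.5],[4.4,-2.4,0,0,0.5]]'
python3 -m jog '[[0,0,0,-0.17,0.5],[0,0,0,-0.17,0.5],[0,0,0,-0.17,0.5],[0,0,0,-0.17,0.5],[0,0,0,-0.17,0.5],[0,0,0,-0.14,0.5],[0,0,0,0,0.5],[0,0,0,0,0.5]]'
python3 - <<'E'
from h import *
np.set_printoptions(precision=4,suppress=True)
s=status.observe(); print(np.array(s["orientation"]),arm.nose_length); print(np.array(eyes.camera_info("wrist")["hand_eye"]))
im=eyes.camera("wrist"); save(im,"c.png")
for q,z in dict(short_foot=.013,press_corner=.062,wedge_thick_end=.009,wedge_thin_end=.001).items():
    for r in mark_of("wrist",q)[:2]:
        p=np.array(r["point"])*[512,384]; print(q,round(r["score"],2),p.round(1),onz("wrist",p,z,s)[:2])
E
```

```text
clock: 1.95
tcp_pos: [0.485, -0.1891, 0.2505]
orientation: [[0.899, 0.437, 0.001], [0.437, -0.899, -0.0], [0.0, 0.001, -1.0]]
wrist_force: [0.8, -0.6, 0.0]
finger_gap: 0.0213
grasp_force: 0.0
clock: 2.95
tcp_pos: [0.4841, -0.1904, 0.2503]
orientation: [[0.13, 0.992, 0.0], [0.992, -0.13, 0.0], [0.0, 0.0, -1.0]]
wrist_force: [1.0, 0.2, -0.7]
finger_gap: 0.0213
grasp_force: 0.0
[[ 0.1299  0.9915  0.    ]
 [ 0.9915 -0.1299  0.    ]
 [ 0.      0.     -1.    ]] 0.019
[[-0.0004 -0.9502 -0.3116  0.08  ]
 [ 1.     -0.0003 -0.0002  0.0011]
 [ 0.0001 -0.3116  0.9502 -0.1228]
 [ 0.      0.      0.      1.    ]]
wedge_thick_end 0.87 [241.4 126.8] [ 0.4805 -0.1464]
wedge_thick_end 0.78 [128.8  63.7] [ 0.3693 -0.0643]
wedge_thin_end 0.89 [256.6  28.2] [ 0.5107 -0.0468]
```

View pics/c.png

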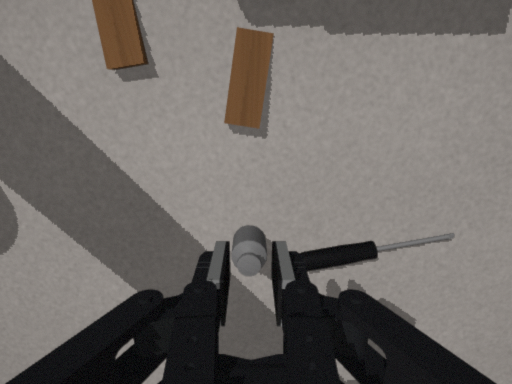

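The wrist view shows the wedge at (248,80), thick end at (241,127); the scale is just out of view. I'll slide ahead 10 cm to measure the foot corner.

```bash
python3 -m jog '[[2.5,0,0,0,0.5],[5,0,0,0,0.5],[4,0,0,0,0.5],[2,0,0,0,0.5],[0.5,0,0,0,0.5],[0,0,0,0,0.5],[0,0,0,0,0.5],[0,0,0,0,0.5]]'
python3 - <<'E'
from h import *
np.set_printoptions(precision=4,suppress=True)
s=status.observe()
im=eyes.camera("wrist"); save(im,"d.png",None,1.5)
for q,z in dict(short_foot=.013,press_corner=.062,wedge_thick_end=.009,wedge_thin_end=.001).items():
    for r in mark_of("wrist",q)[:2]:
        p=np.array(r["point"])*[512,384]; print(q,round(r["score"],2),p.round(1),onz("wrist",p,z,s)[:2])
for z in (.062,): print([onz("wrist",p,z,s)[:2] for p in [(0,0),(256,100),(256,200)]])
E
```

```text
clock: 4.2
tcp_pos: [0.5019, -0.0524, 0.2503]
orientation: [[0.129, 0.992, -0.0], [0.992, -0.129, -0.0], [-0.0, -0.0, -1.0]]
wrist_force: [-0.0, 0.3, 0.1]
finger_gap: 0.0211
grasp_force: 0.0
press_corner 0.68 [239.6  99.4] [0.5023 0.0224]
wedge_thick_end 0.79 [143.4 188.5] [ 0.3695 -0.0661]
wedge_thick_end 0.56 [244.2 233.1] [ 0.4834 -0.1411]
wedge_thin_end 0.73 [256.3 155.6] [ 0.511  -0.0452]
wedge_thin_end 0.54 [243.3 235.5] [ 0.481 -0.148]
[array([0.3069, 0.1313]), array([0.5177, 0.0198]), array([ 0.5052, -0.0803])]
```

View pics/d.png

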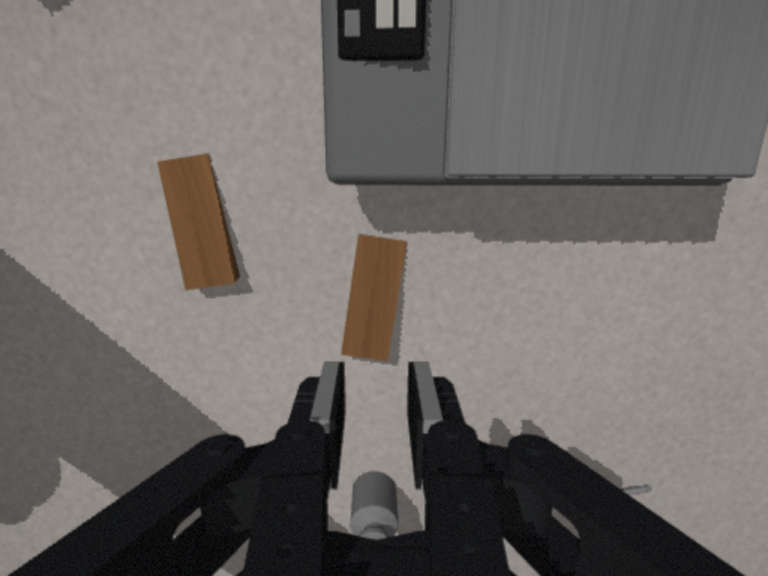

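The tool is now square to the scale: the right housing edge is level at row 180. The housing corner is at (329,177), which puts the foot at about (0.504,0.023). The wedge's middle is about 7 mm to the +x side of the foot line, so I'll come down behind it and shift it sideways while pushing.

```bash
python3 -m jog '[[-3,0,1,0,0.53],[-4,0,1.5,0,0.53],[-3.5,0,1.5,0,0.53],[-1.5,0,2,0,0.53],[-0.5,0,3,0,0.53],[0,0,3,0,0.53],[0,0,3,0,0.53],[0,0,2,0,0.53]]'
python3 -m jog '[[0,0,2,0,0.53],[0,0,2,0,0.53],[0,0,0.8,0,0.53],[0,0,0.4,0,0.53],[0,0,0.2,0,0.53],[0,0,0,0,0.53],[0,0,0,0,0.53],[0,0,0,0,0.53]]'
```

```text
clock: 5.45
tcp_pos: [0.4855, -0.1755, 0.079]
orientation: [[0.128, 0.992, -0.001], [0.992, -0.128, 0.001], [0.0, -0.001, -1.0]]
wrist_force: [0.3, 0.8, 0.4]
finger_gap: 0.0201
grasp_force: 0.0
clock: 6.45
tcp_pos: [0.4862, -0.1756, 0.0267]
orientation: [[0.128, 0.992, 0.001], [0.992, -0.128, -0.0], [-0.0, 0.001, -1.0]]
wrist_force: [-0.4, 0.3, -0.6]
finger_gap: 0.02
grasp_force: 0.0
```

```bash
python3 -m jog '[[0.8,0,0,0,0.53],[0.8,0,0,0,0.53],[0.8,-0.05,0,0,0.53],[0.8,-0.1,0,0,0.53],[0.8,-0.15,0,0,0.53],[0.8,-0.15,0,0,0.53],[0.7,-0.1,0,0,0.53],[0,0,0,0,0.53]]'
python3 - <<'E'
from h import *
np.set_printoptions(precision=4,suppress=True)
s=status.observe()
im=eyes.camera("wrist"); t=eyes.camera("top")
a=cv2.resize(im,None,fx=1.17,fy=1.17); b=cv2.resize(t[130:230,200:350],(599,400))
b=np.vstack([b,np.zeros((a.shape[0]-400,599,3),np.uint8)]) if a.shape[0]>400 else b
save(np.hstack([a,b]),"e.png",None,.66)
for c in("wrist","top"):
  for q,z in dict(press_corner=.062,wedge_thick_end=.009,wedge_thin_end=.001,wedge=0).items():
    for r in mark_of(c,q)[:5]:
        p=np.array(r["point"])*[512,384]; w=onz(c,p,z,s)
        if w[0]>.42 and abs(w[1]+.04)<.13: print(c,q,round(r["score"],2),p.round(1),w[:2],"along,lat",w[0]*.128+w[1]*.992,w[0]*.992-w[1]*.128)
E
```

```text
clock: 7.45
tcp_pos: [0.4874, -0.1197, 0.0263]
orientation: [[0.127, 0.992, -0.0], [0.992, -0.127, 0.0], [0.0, -0.0, -1.0]]
wrist_force: [-0.0, 0.3, 0.1]
finger_gap: 0.0205
grasp_force: 0.0
wrist press_corner 0.25 [252.3 130.6] [ 0.4979 -0.0503] along,lat 0.013861391715118347 0.5003311802254887
wrist wedge_thick_end 0.67 [230.8 235.9] [ 0.4805 -0.1057] along,lat -0.04337697348097535 0.490150408928719
wrist wedge_thin_end 0.75 [273.   17.6] [ 0.5119 -0.0117] along,lat 0.05391106056776836 0.5092707505681444
wrist wedge 0.95 [248.7 133.5] [ 0.4955 -0.0584] along,lat 0.005518518287439447 0.49897427452276094
top press_corner 0.61 [248.9 176.1] [0.5046 0.0152] along,lat 0.07967284070800912 0.4986224146434682
top wedge_thick_end 0.66 [295.  186.8] [ 0.4779 -0.1081] along,lat -0.04610242549910598 0.48795621628041524
top wedge_thin_end 0.91 [264.  173.9] [ 0.5156 -0.025 ] along,lat 0.04117251577274697 0.5146605800161796
top wedge_thin_end 0.51 [248.4 176.5] [0.5094 0.0177] along,lat 0.082747440537449 0.5030611963730197
top wedge 0.85 [277.8 182.6] [ 0.4911 -0.0623] along,lat 0.0010546796674900383 0.4951204725674489
```

View pics/e.png

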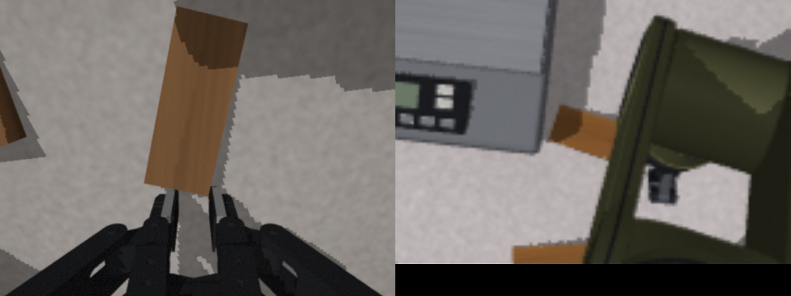

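The wedge is still turned about 0.19 rad: the sideways drift cancelled the turning, and the right finger is only at the face's corner. I'll back off, recentre on the face 8 mm to the left, and push with a drift to the right, which turns it square.

```bash
python3 -m jog '[[-0.7,0,0,0,0.53],[0,-0.8,0,0,0.53],[0.3,0,0,0,0.53],[0.4,0,0,0,0.53],[0.5,0.1,0,0,0.53],[0.5,0.15,0,0,0.53],[0.5,0.15,0,0,0.53],[0.3,0.1,0,0,0.53]]'
python3 - <<'E'
from h import *
np.set_printoptions(precision=4,suppress=True)
s=status.observe();w=s["tcp_pos"]; print("tcp al,lat",w[0]*.128+w[1]*.992,w[0]*.992-w[1]*.128)
im=eyes.camera("wrist"); save(im,"f.png")
for c in("wrist",):
  for q,z in dict(press_corner=.062,wedge_thick_end=.009,wedge_thin_end=.001,wedge=0).items():
    for r in mark_of(c,q)[:5]:
        p=np.array(r["point"])*[512,384]; w=onz(c,p,z,s)
        if w[0]>.42 and abs(w[1]+.04)<.13: print(c,q,round(r["score"],2),p.round(1),w[:2],"along,lat",w[0]*.128+w[1]*.992,w[0]*.992-w[1]*.128)
E
```

```text
clock: 8.95
tcp_pos: [0.4871, -0.1016, 0.0263]
orientation: [[0.127, 0.992, 0.0], [0.992, -0.127, -0.0], [-0.0, 0.0, -1.0]]
wrist_force: [1.1, 0.2, 0.0]
finger_gap: 0.0201
grasp_force: 0.1
tcp al,lat -0.03845645849747281 0.496248244404717
wrist wedge_thick_end 0.73 [247.1 239.5] [ 0.4879 -0.0907] along,lat -0.02748330539879547 0.4956508686048555
wrist wedge_thin_end 0.88 [256.7  14.8] [0.505  0.0082] along,lat 0.07280865448292799 0.49989894229903137
wrist wedge 0.81 [249.9 130.6] [ 0.496  -0.0391] along,lat 0.024736671636452177 0.4970353692291479
```

View pics/f.png

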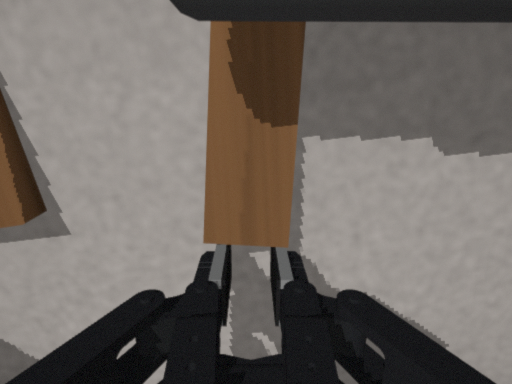

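The wedge is now square and centred: lateral 0.497 against the foot's 0.497, thick face at row 243. Its thin end is going in under the housing. About 34 mm remains to contact, so I push straight for 27 mm, then creep.

```bash
python3 -m jog '[[0.4,0,0,0,0.53],[0.5,0,0,0,0.53],[0.5,0,0,0,0.53],[0.5,0,0,0,0.53],[0.5,0,0,0,0.53],[0.3,0,0,0,0.53],[0,0,0,0,0.53],[0,0,0,0,0.53]]'
python3 -m jog '[[0.1,0,0,0,0.53],[0.1,0,0,0,0.53],[0.1,0,0,0,0.53],[0.1,0,0,0,0.53],[0,0,0,0,0.53],[0,0,0,0,0.53],[0,0,0,0,0.53],[0,0,0,0,0.53]]'
```

```text
clock: 10.2
tcp_pos: [0.4903, -0.0753, 0.0263]
orientation: [[0.128, 0.992, -0.0], [0.992, -0.128, -0.0], [-0.0, -0.0, -1.0]]
wrist_force: [0.2, 0.1, -0.5]
finger_gap: 0.02
grasp_force: 0.0
clock: 11.2
tcp_pos: [0.4908, -0.0713, 0.0263]
orientation: [[0.128, 0.992, -0.0], [0.992, -0.128, 0.0], [0.0, -0.0, -1.0]]
wrist_force: [0.3, -0.1, -0.4]
finger_gap: 0.0202
grasp_force: 0.0
```

```bash
python3 -m jog '[[0.1,0,0,0,0.53],[0.1,0,0,0,0.53],[0,0,0,0,0.53],[0,0,0,0,0.53],[0,0,0,0,0.53],[0,0,0,0,0.53],[0,0,0,0,0.53],[0,0,0,0,0.53]]'
```

```text
clock: 12.2
tcp_pos: [0.4911, -0.0693, 0.0263]
orientation: [[0.128, 0.992, -0.0], [0.992, -0.128, 0.0], [0.0, -0.0, -1.0]]
wrist_force: [0.1, -0.9, 0.8]
finger_gap: 0.0198
grasp_force: 0.0
```

```bash
python3 -m jog '[[0.1,0,0,0,0.53],[0,0,0,0,0.53],[0,0,0,0,0.53],[0,0,0,0,0.53],[0,0,0,0,0.53],[0,0,0,0,0.53],[0,0,0,0,0.53],[0,0,0,0,0.53]]'
```

```text
clock: 13.2
tcp_pos: [0.4912, -0.0684, 0.0263]
orientation: [[0.128, 0.992, 0.0], [0.992, -0.128, -0.0], [-0.0, 0.0, -1.0]]
wrist_force: [-0.2, -1.7, 0.1]
finger_gap: 0.0203
grasp_force: 1.0
```

Contact is starting.

```bash
python3 -m jog '[[0.1,0,0,0,0.53],[0,0,0,0,0.53],[0,0,0,0,0.53],[0,0,0,0,0.53],[0,0,0,0,0.53],[0,0,0,0,0.53],[0,0,0,0,0.53],[0,0,0,0,0.53]]'
```

```text
clock: 14.2
tcp_pos: [0.4914, -0.0675, 0.0263]
orientation: [[0.128, 0.992, 0.0], [0.992, -0.128, -0.0], [-0.0, 0.0, -1.0]]
wrist_force: [-1.6, -5.3, -0.1]
finger_gap: 0.0202
grasp_force: 2.6
```

```bash
python3 -m jog '[[0.05,0,0,0,0.53],[0,0,0,0,0.53],[0,0,0,0,0.53],[0,0,0,0,0.53],[0,0,0,0,0.53],[0,0,0,0,0.53],[0,0,0,0,0.53],[0,0,0,0,0.53]]'
```

```text
clock: 15.2
tcp_pos: [0.4914, -0.0672, 0.0263]
orientation: [[0.127, 0.992, 0.0], [0.992, -0.127, -0.0], [-0.0, 0.0, -1.0]]
wrist_force: [-1.2, -6.1, -0.5]
finger_gap: 0.0197
grasp_force: 3.0
```

Snug at about 6 N. Now a hair more, then back off, rise and shut the fingers.

```bash
python3 -m jog '[[0.03,0,0,0,0.53],[0,0,0,0,0.53],[-0.5,0,0,0,0.53],[-1.5,0,0,0,0.53],[-2,0,-1,0,0.53],[0,0,-3,0,0.53],[0,0,-4,0,0.53],[0,0,-3,0,0.53]]'
python3 -m jog '[[0,0,-3,0,1],[0,0,-2,0,1],[1.5,0,0,0,1],[3,0,0,0,1],[3.5,0,0,0,1],[2,0,0,0,1],[0,0,0,0,1],[0,0,0,0,1]]'
python3 - <<'E'
from h import *
np.set_printoptions(precision=4,suppress=True)
s=status.observe();w=s["tcp_pos"]; print("tcp al,lat",w[0]*.128+w[1]*.992,w[0]*.992-w[1]*.128)
im=eyes.camera("wrist"); save(im,"g.png")
for c in("wrist",):
  for q,z in dict(press_corner=.062,wedge_thick_end=.009).items():
    for r in mark_of(c,q)[:3]:
        p=np.array(r["point"])*[512,384]; w=onz(c,p,z,s)
        print(c,q,round(r["score"],2),p.round(1),w[:2],"along,lat",w[0]*.128+w[1]*.992,w[0]*.992-w[1]*.128)
E
```

```text
clock: 16.2
tcp_pos: [0.4864, -0.1068, 0.1377]
orientation: [[0.128, 0.992, 0.001], [0.992, -0.128, 0.0], [0.001, 0.001, -1.0]]
wrist_force: [0.5, -0.2, 0.2]
finger_gap: 0.0199
grasp_force: 0.0
clock: 17.2
tcp_pos: [0.4985, -0.007, 0.1855]
orientation: [[0.127, 0.992, -0.002], [0.992, -0.127, -0.0], [-0.0, -0.002, -1.0]]
wrist_force: [-0.3, -0.9, 0.3]
finger_gap: 0.0003
grasp_force: 0.0
tcp al,lat 0.05683722361946986 0.4953676639009719
wrist press_corner 0.81 [248.6 160.3] [0.5015 0.0216] along,lat 0.08559476460117336 0.4947188388828267
wrist wedge_thick_end 0.91 [247.3 225.9] [ 0.4894 -0.0581] along,lat 0.005018423955469399 0.4928876545506307
wrist wedge_thick_end 0.62 [136.3 246.9] [ 0.3685 -0.0673] along,lat -0.01955642336240359 0.37415629834183484
```

View pics/g.png

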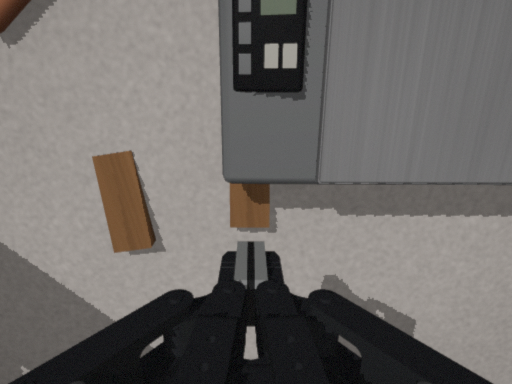

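The wedge is at (250,205) under the housing corner, square to it, and the scale still sits level with the tool axes. Next: over the press corner and down.

```bash
python3 -m jog '[[1.5,0,0,0,1],[1.5,0,1,0,1],[0,0,3,0,1],[0,0,3,0,1],[0,0,2,0,1],[0,0,0.9,0,1],[0,0,0,0,1],[0,0,0,0,1]]'
```

```text
clock: 18.35
tcp_pos: [0.5036, 0.0229, 0.0879]
orientation: [[0.127, 0.992, 0.001], [0.992, -0.127, 0.0], [0.0, 0.001, -1.0]]
wrist_force: [1.5, 1.1, 0.5]
finger_gap: -0.0
grasp_force: 0.0
```

```bash
python3 -m jog '[[0,0,0.1,0,1],[0,0,0.1,0,1],[0,0,0.1,0,1],[0,0,0.1,0,1],[0,0,0.1,0,1],[0,0,0.1,0,1],[0,0,0,0,1],[0,0,0,0,1]]'
```

```text
clock: 19.35
tcp_pos: [0.5029, 0.0227, 0.0813]
orientation: [[0.128, 0.992, -0.0], [0.992, -0.128, 0.0], [0.0, -0.0, -1.0]]
wrist_force: [0.2, 0.6, 0.9]
finger_gap: -0.0
grasp_force: 0.0
```

```bash
python3 -m jog '[[0,0,0.05,0,1],[0,0,0.05,0,1],[0,0,0,0,1],[0,0,0,0,1],[0,0,0,0,1],[0,0,0,0,1],[0,0,0,0,1],[0,0,0,0,1]]'
```

```text
clock: 20.35
tcp_pos: [0.503, 0.0227, 0.081]
orientation: [[0.128, 0.992, 0.001], [0.992, -0.128, -0.0], [0.0, 0.001, -1.0]]
wrist_force: [-2.3, -0.1, 5.7]
finger_gap: -0.0003
grasp_force: 3.2
```

5.7 N held at full height. A little more to be sure.

```bash
python3 -m jog '[[0,0,0.05,0,1],[0,0,0,0,1],[0,0,0,0,1],[0,0,0,0,1],[0,0,0,0,1],[0,0,0,0,1],[0,0,0,0,1],[0,0,0,0,1]]'
```

```text
clock: 21.35
tcp_pos: [0.503, 0.0227, 0.081]
orientation: [[0.128, 0.992, 0.001], [0.992, -0.128, -0.0], [0.0, 0.001, -1.0]]
wrist_force: [-2.8, -0.2, 10.2]
finger_gap: -0.0001
grasp_force: 5.2
```

It holds 10 N with no sink, so it no longer rocks. Coming away.

```bash
python3 -m jog '[[0,0,-0.3,0,1],[0,0,-1,0,1],[0,0,-3,0,1],[0,0,-4,0,1],[-1,0,-4,0,1],[-3,0,-2,0,1],[-2,0,0,0,1],[0,0,0,0,1]]'
python3 - <<'E'
from h import *
np.set_printoptions(precision=4,suppress=True)
s=status.observe();im=eyes.camera("wrist"); save(im,"h.png")
for q,z in dict(press_corner=.062,wedge_thick_end=.009).items():
    for r in mark_of("wrist",q)[:2]:
        p=np.array(r["point"])*[512,384]; w=onz("wrist",p,z,s)
        print(q,round(r["score"],2),w[:2])
E
```

```text
clock: 22.35
tcp_pos: [0.4952, -0.0377, 0.2235]
orientation: [[0.13, 0.992, 0.001], [0.992, -0.13, -0.0], [-0.0, 0.001, -1.0]]
wrist_force: [0.1, -0.3, 0.1]
finger_gap: 0.0001
grasp_force: 0.0
press_corner 0.57 [0.504  0.0231]
press_corner 0.49 [0.4982 0.0057]
wedge_thick_end 0.65 [ 0.4929 -0.0584]
wedge_thick_end 0.59 [ 0.3683 -0.0655]
```

View pics/h.png

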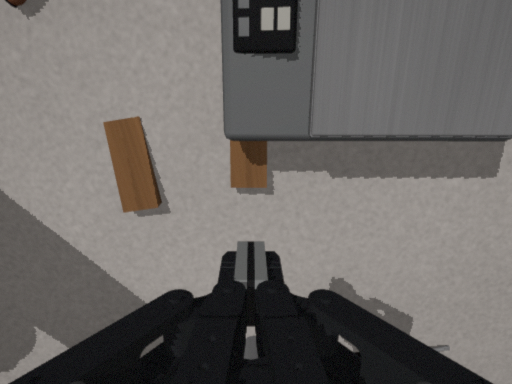

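The wedge (248,165) is still in place under the corner, the scale is unmoved, and the arm is clear of everything.

```bash
python3 -c "from cell import arm; print(arm.hand_in())"
```

```text
the job is handed in; nothing more can be done
None
```

The wedge is snug under the short foot, pushed home with about 6 N; the corner then held a 10 N press without sinking, the arm is clear, and the job was handed in at about 22 s.

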